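# Draw a batch of steel balls from the hopper

## Robot

A 6-joint arm with a two-finger parallel gripper is mounted at the origin on the work surface. World frame = base frame: x ahead of the robot, y to its left, z up, the work surface at z = 0. Lengths are in mm, angles in rad, forces in N, time in s.
With the tool pointing down it reaches from about 350 to 775 mm from the base axis. Payload 7.3 kg.
Tool frame: the origin (TCP) lies midway between the tips of the shut fingers; the grasp point (between the pads) lies 19 mm behind it; z points along the fingers, y is the direction in which the jaws open and shut (so a half turn about z gives the same grasp; the last joint's range is limited). The gripper opens to 92 mm and grips with 3 to 60 N. Pads are 19 mm wide; open, the fingers measure 130 mm over their backs; the gripper's body (75 mm by 190 mm) begins 47 mm behind the grasp point.
Start: joints at [1.029, 0.342, 1.524, -0, 1.275, -0.146], TCP at [202.399, 484.437, 226.741] pointing down, gripper open.
Joint ranges: [-2.53, 2.53], [-0.77, 2.02], [0.04, 2.7], [-1, 4.14], [0.28, 2.66], [-3.11, 3.11]. Speed limits (rad/s): [2.57, 2.57, 3.14, 3.14, 3.14, 3.14].

## Interface

Orientations are given as [roll, pitch, yaw] about the fixed x, y, z axes, in that order (R = Rz(yaw) Ry(pitch) Rx(roll)).
In Python, from plant import sensors, imaging, ticket gives the robot as it stands. The module is installed in compiled form; this text tells all that it offers.
- The arm moves only by the tool arm_command, never from a script. Its argument "increments" is one flat list of numbers, 5 for each row, row after row: the closure, from 0 (fully open) to 1 (shut), then the shift along the tool's x, y, z in mm, then the turn about the tool's z in degrees. In form: [hand, dx, dy, dz, spin, hand, dx, dy, dz, spin, ...]. A call has 1 to 20 rows; each row is the pose to reach, as a shift and turn from the pose commanded when the call began, along the tool's axes at that moment; what a row does not reach only later rows make up. A row lasts 1/8 s, in which the tool goes at most 62.5 mm and 10.7 degrees, less where a joint would pass 70% of its speed; a pose out of reach is approached as far as the arm can. A call with a gripper value outside its range is refused whole. The fingers move at their own pace and stop on an object; the grip force is fixed at half the most. Time passes only in rows, so rows that repeat a pose let the fingers close. It gives the time, the measured TCP pose, the force and the opening at its end, in the units of the state.
- sensors.get_obs(): the state, without advancing time (a new reading comes with each control period).
- imaging.capture(name): name is "scene" or "top"; returns the picture (384x512x3 uint8, blue, green, red); there is no depth.
- imaging.calibration(name): a dict with "fx", "fy", "cx", "cy" (pixels), "world_to_cam" (4x4, takes a point from world to camera coordinates). Camera axes: x right, y down, z forward; pixel columns grow to the right and rows downward; lengths in mm; the calibration is good to about 2 mm. A picture is of the moment at which its call begins. calibration takes no time and is no camera call.
- ticket.close_job(): hands the job in, once; it reports no verdict.
The state is a dict: "time": time; "joint_positions": joint angles; "dq": joint speeds; "tau": joint torques, N m; "tool_pos": TCP position; "tcp_rot": TCP orientation; "contact_force": force on the tool from outside, world axes, zero at the start; "moment": the same for the moment, N m; "grip_width": finger opening in mm.
Only numpy, scipy, OpenCV 4.12 (cv2) and the standard library are available. Lean on these libraries where they do the work, as an engineer would, in place of code of your own. Each camera call takes 0.05 s, during which the arm holds its last target. There are 200 camera calls.

## Task

Bring the empty tray under the hopper's outlet, centred, pull the hopper's slide gate fully open so that all five steel balls drop into the tray, and push the gate fully shut again. Then press the tally counter's plunger down to its stop to count the batch and let it come back up, leaving the filled tray standing under the hopper and the other things on the bench where they are.

Things in the scene. Friction and masses are not known exactly. Their poses are not given: they have to be found in the camera images.
- hopper: Grey sheet-steel wedge hopper, open at the top, on a four-legged stand fixed to the bench. Origin on the bench straight below the outlet; z up; the slide gate pulls out along +y, the tray comes in from -y. Top rim 160 mm up, 92 (x) by 132 mm (y) outside. Legs 16 mm square at x = +-88, y = +-50 mm, 152 mm tall, feet 28 mm square: the clear way between them along y is 152 mm wide
- outlet (a point): Centre of the hopper outlet's lower edge, 66 mm above the bench; axes as the hopper's. Outlet 64 (x) by 56 mm (y). Gate and guides hang down to 57 mm above the bench; the tray passes below
- gate (a joint): Slide gate travel in m: 0 fully shut (home), 0.065 fully open at its stop, along the hopper's +y. It may start up to 6 mm ajar. Sliding friction about 2 to 4 N; it stays where it is left
- gate_lip (a point): Middle of the top edge of the gate's upturned steel lip, moving with the gate; axes as the hopper's. Lip 40 mm wide (x), 8 mm thick (y), upright from 60 to 112 mm above the bench, centred 190 mm + gate travel along +y from the hopper's origin. A flat strip (30 mm wide, top at 64 mm) joins it to the gate: 120 mm of free room above it between rim and lip; beyond the lip (+y) all is free
- tray: Empty loose open steel tray, about 0.5 kg, 110 mm (x) by 160 mm (y), 42 mm tall, walls and floor 4 mm. Origin: centre of the underside. Its handle is on the -y side
- tray_handle (a point): Middle of the top edge of the tray's upright handle plate, 145 mm from the tray's origin along the tray's -y, 86 mm above the bench; axes as the tray's. Plate 44 mm wide (x), 10 mm thick (y), from 20 to 86 mm height, joined to the tray by a flat strip (30 mm wide, top at 26 mm); 60 mm of room between plate and tray wall
- counter: Tally counter, a grey box 56 x 64 mm on a base plate 76 x 84 mm, box top 44 mm, fixed to the bench at the front left or front right. Origin on the bench below the plunger. z up, number window to -x
- plunger_top (a point): Centre of the top face of the counter's round plunger head (26 mm across), 76 mm above the bench when up, 66 mm at its stop
- plunger (a joint): Travel in m of the counter's spring plunger, 0 up, 0.010 down at its stop. The spring takes 2 N at the top and 6 N at the stop, and returns it
- ball1_center (a point): Centre of a bare steel ball, 22 mm across, 44 g, one of five alike that lie loose in the hopper on the shut gate at the start
- ball2_center (a point): Centre of a bare steel ball, 22 mm across, 44 g, one of five alike that lie loose in the hopper on the shut gate at the start
- ball3_center (a point): Centre of a bare steel ball, 22 mm across, 44 g, one of five alike that lie loose in the hopper on the shut gate at the start
- ball4_center (a point): Centre of a bare steel ball, 22 mm across, 44 g, one of five alike that lie loose in the hopper on the shut gate at the start
- ball5_center (a point): Centre of a bare steel ball, 22 mm across, 44 g, one of five alike that lie loose in the hopper on the shut gate at the start
- tape_measure: Bystander to leave alone: tape measure, 74 x 36 x 58 mm, loose, at the front on the side where the counter is not
- square: Bystander to leave alone: combination square lying flat, 150 x 60 mm, loose, front middle
- magnet: Bystander to leave alone: small red welding magnet, 75 mm, loose, front
- spray_can: Bystander to leave alone: spray can, 66 mm across, 190 mm tall, loose, left
- wire_brush: Bystander to leave alone: wire brush, loose, far left
- wrench: Bystander to leave alone: wrench, loose, right
- pipe_slug: Bystander to leave alone: upright steel slug 48 mm across, 60 mm tall, loose, far right
There are look-alikes about, which are no part of the job. Several things look just like the counter: the one meant starts farthest to the robot's right.

How it is judged (in metres and radians):
On the way, in this order (a step that is already met when the one before it is completed fails the run):
1. the tray stands on the bench centred under the outlet, with the gate still shut (x of outlet in the frame of tray between -0.024 and 0.024 m and y of outlet in the frame of tray between -0.048 and 0.048 m and height (world z) of tray below 0.006 m and angle between tray's own z axis and vertical below 0.05 rad and value of joint gate below 0.012 m), for 0.2 s.
2. the gate is pulled fully open (value of joint gate above 0.058 m), for 0.1 s.
3. the gate is pushed shut again with all five balls in the tray (value of joint gate below 0.003 m and x of ball1_center in the frame of tray between -0.052 and 0.052 m and y of ball1_center in the frame of tray between -0.077 and 0.077 m and z of each of ball1_center, ball2_center, ball3_center, ball4_center, ball5_center in the frame of tray below 0.042 m and x of ball2_center in the frame of tray between -0.052 and 0.052 m and y of ball2_center in the frame of tray between -0.077 and 0.077 m and x of ball3_center in the frame of tray between -0.052 and 0.052 m and y of ball3_center in the frame of tray between -0.077 and 0.077 m and x of ball4_center in the frame of tray between -0.052 and 0.052 m and y of ball4_center in the frame of tray between -0.077 and 0.077 m and x of ball5_center in the frame of tray between -0.052 and 0.052 m and y of ball5_center in the frame of tray between -0.077 and 0.077 m), for 0.2 s.
4. the counter's plunger is pressed to its stop (value of joint plunger above 0.0088 m), for 0.05 s.
At the end, for the whole second after the job is handed in: The tray stands flat and at rest on the bench under the outlet (outlet centre within 24 mm across and 48 mm along the tray of its middle), all five balls are in it, the gate is shut to within 3 mm and the plunger is back up (within 2 mm) (all of step 3 and x of outlet in the frame of tray between -0.024 and 0.024 m and y of outlet in the frame of tray between -0.048 and 0.048 m and height (world z) of tray below 0.006 m and angle between tray's own z axis and vertical below 0.05 rad and value of joint plunger below 0.002 m and linear speed of tray below 0.02 m/s); the robot touches nothing.
It fails at once if the counter is pressed before the balls are in the tray and the gate is shut (value of joint plunger above 0.006 m and not (value of joint gate below 0.006 m and (x of ball1_center in the frame of tray between -0.052 and 0.052 m and y of ball1_center in the frame of tray between -0.077 and 0.077 m and z of ball1_center in the frame of tray below 0.042 m) and (x of ball2_center in the frame of tray between -0.052 and 0.052 m and y of ball2_center in the frame of tray between -0.077 and 0.077 m and z of ball2_center in the frame of tray below 0.042 m) and (x of ball3_center in the frame of tray between -0.052 and 0.052 m and y of ball3_center in the frame of tray between -0.077 and 0.077 m and z of ball3_center in the frame of tray below 0.042 m) and (x of ball4_center in the frame of tray between -0.052 and 0.052 m and y of ball4_center in the frame of tray between -0.077 and 0.077 m and z of ball4_center in the frame of tray below 0.042 m) and (x of ball5_center in the frame of tray between -0.052 and 0.052 m and y of ball5_center in the frame of tray between -0.077 and 0.077 m and z of ball5_center in the frame of tray below 0.042 m))).
It fails at once if a bystander is moved by more than 25 mm (distance of any of tape_measure, square, magnet, spray_can, wire_brush, wrench, pipe_slug from where it was at the start of the episode above 0.025 m).
It also fails if it takes over 58 s, if anything falls off the work surface, if the arm or the gripper's body presses on something with over 40 N, if the wrist force passes 120 N, or if a joint passes its speed limit or range.

## Working session

There is one attempt and no reset: what is moved stays moved. The work goes in short steps, Python scripts to look and compute and a tool call to move; the robot and the scene stay as the last step left them, time stands still between calls to the robot, and variables do not carry over. Pictures are saved under pics/ and viewed, about 8 in all and at most 12, crops included, and the job is handed in when it is done.

Besides the shell and the picture viewer there is one more tool, called after ">>>" as name(argument=value, ...) on one line, values as JSON. arm_command: Moves the arm, as the interface text tells. Its arguments: {"type":"object","properties":{"increments":{"type":"array","items":{"type":"number"}}},"required":["increments"]}

```bash
mkdir -p pics
cat > h.py <<'E'
import numpy as np, cv2
from plant import sensors, imaging, ticket
def snap(n,f):
    im=imaging.capture(n); cv2.imwrite('pics/'+f+'.png',im); return im
def ray(n,u,v,z):
    c=imaging.calibration(n);T=np.array(c["world_to_cam"]);R,t=T[:3,:3],T[:3,3]
    o=-R.T@t; d=R.T@np.array([(u-c["cx"])/c["fx"],(v-c["cy"])/c["fy"],1]); return o+d*(z-o[2])/d[2]
def two(n1,p1,n2,p2):
    A=[];b=[]
    for n,p in((n1,p1),(n2,p2)):
        o=ray(n,*p,0);d=ray(n,*p,100)-o;d/=np.linalg.norm(d);P=np.eye(3)-np.outer(d,d);A.append(P);b.append(P@o)
    A=np.vstack(A);b=np.hstack(b);x=np.linalg.lstsq(A,b,rcond=None)[0];return x,np.linalg.norm(A@x-b)
def proj(n,p):
    c=imaging.calibration(n);q=np.array(c["world_to_cam"])@np.append(p,1);return q[0]/q[2]*c["fx"]+c["cx"],q[1]/q[2]*c["fy"]+c["cy"]
E
python3 - <<'E'
from h import *
a=snap('scene','s0');b=snap('top','t0')
o=sensors.get_obs();print(o)
for n in('scene','top'):
    c=imaging.calibration(n);T=np.array(c["world_to_cam"]);print(n,c["fx"],(-T[:3,:3].T@T[:3,3]).round(),T[:3,:3].round(2).tolist())
for n in ('s0','t0'):
    i=cv2.imread(f'pics/{n}.png');cv2.imwrite(f'pics/{n}b.png',cv2.resize(i,(800,600),interpolation=cv2.INTER_CUBIC))
E
```

```text
{'time': 0.1, 'joint_positions': array([ 1.02896427e+00,  3.42618863e-01,  1.52486786e+00, -3.09734621e-05,
        1.27537314e+00, -1.46003029e-01]), 'dq': array([-0.00077369, -0.00132813, -0.00246686,  0.00141848,  0.00116789,
        0.00075015]), 'tau': array([ 9.72886191e-04, -4.32004201e+01, -2.44694334e+01,  7.18441280e-02,
        5.27125492e-02, -3.74971717e-05]), 'tool_pos': array([202.24295616, 484.12289769, 226.15091114]), 'tcp_rot': array([-3.14033462e+00, -1.55054284e-04,  2.74577256e+00]), 'contact_force': array([ 0.53205676,  0.06525042, -0.402935  ]), 'moment': array([0.0436659 , 0.06236943, 0.08334286]), 'grip_width': 91.9225063670177}
scene 425.13037401274437 [ 929.  627. 1355.] [[-0.81, 0.59, -0.01], [0.51, 0.68, -0.52], [-0.3, -0.43, -0.85]]
top 403.53709062990504 [ 383.  -11. 1246.] [[-0.01, -1.0, -0.0], [-0.99, 0.02, -0.11], [0.11, 0.0, -0.99]]
```

View pics/s0b.png

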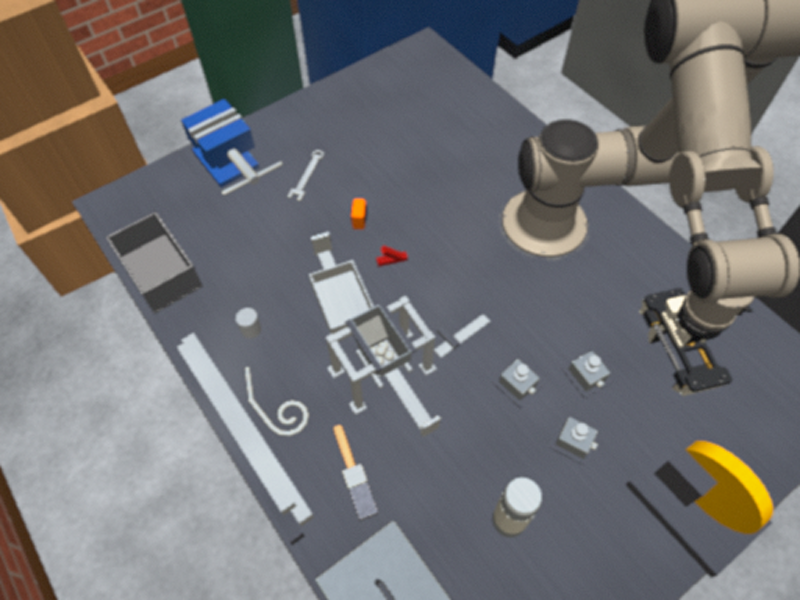

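View pics/t0b.png

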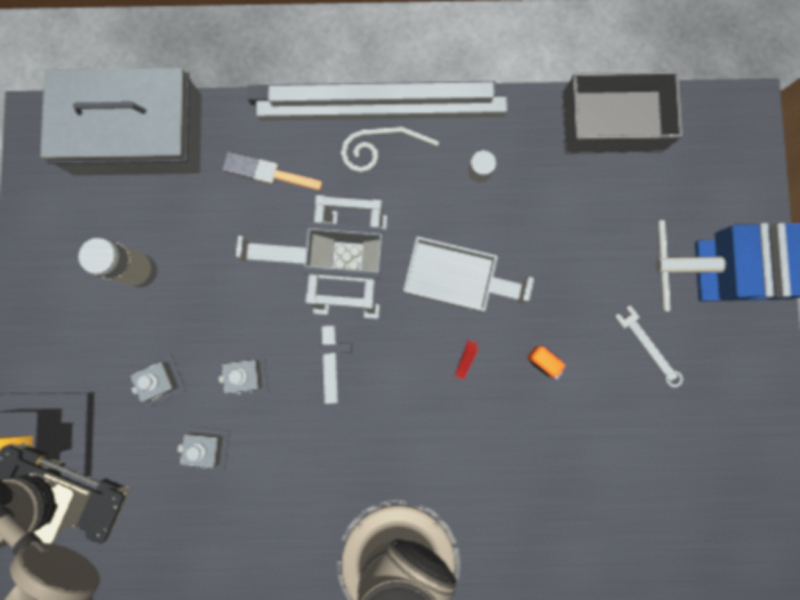

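The top view has the hopper at (343,250), with its gate lip to the left at (240,247). The tray is at (450,273) with its handle at (528,288). There are three counters, and the rightmost one (most -y) is at (238,377). I'll zoom in for pixel measurements.

Run:
```python
from h import *
a=cv2.imread('pics/s0.png');b=cv2.imread('pics/t0.png')
def crop(i,x,y,w,h,s,f):
    c=cv2.resize(i[y:y+h,x:x+w],None,fx=s,fy=s,interpolation=cv2.INTER_CUBIC)
    for k in range(0,w,20): cv2.putText(c,str(x+k),(int(k*s),10),0,.35,(0,255,255),1);cv2.line(c,(int(k*s),0),(int(k*s),int(h*s)),(0,255,255) if 0 else (90,120,90),1)
    for k in range(0,h,20): cv2.putText(c,str(y+k),(0,int(k*s)+10),0,.35,(0,255,255),1);cv2.line(c,(0,int(k*s)),(int(w*s),int(k*s)),(90,120,90),1)
    cv2.imwrite('pics/'+f+'.png',c)
crop(b,140,120,210,150,3.8,'tc'); crop(a,190,140,210,150,3.8,'sc')
```

```text
(no output)
```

View pics/tc.png

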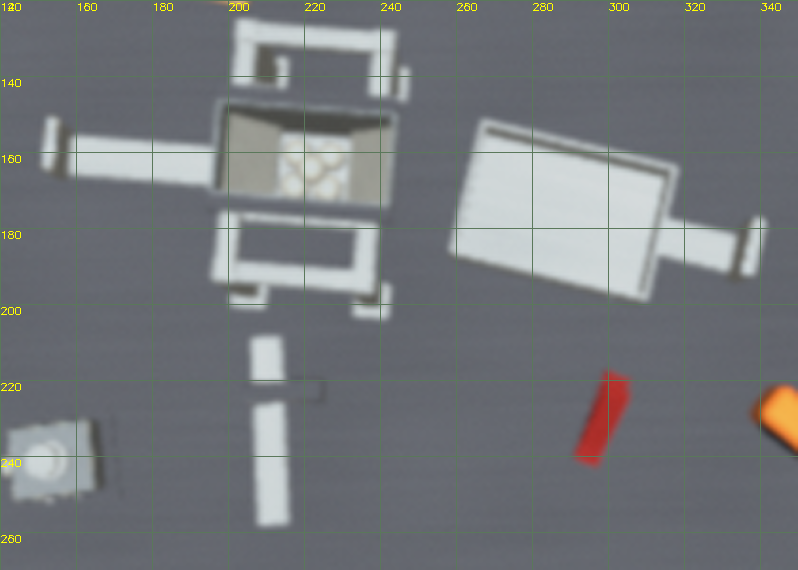

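View pics/sc.png

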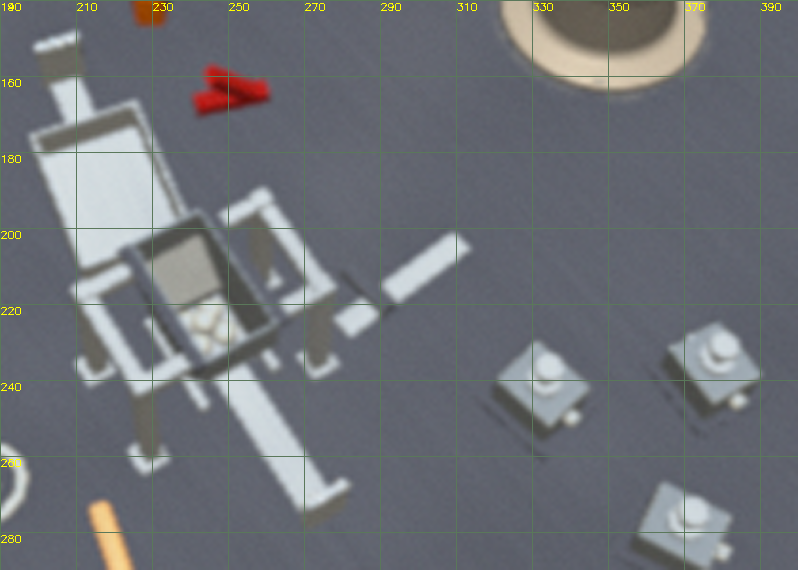

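The crops give these pixel centres:

| Point | Top view | Scene view |
|---|---|---|
| Handle top | (338.4,184.7) | (205,151.3) |
| Gate lip | (153.2,157.6) | (276,270.8) |
| Plunger, right counter | (151,241) | (334.7,236.6) |

Hopper and tray rim corners are also readable.

Run:
```python
from h import *
t=lambda x,y:(140+x/3.8,120+y/3.8); s=lambda x,y:(190+x/3.8,140+y/3.8)
for n,p,q,z in(('handle',t(754,246),s(57,43),86),('lip',t(50,143),s(327,497),112),('plunger',t(42,460),s(550,367),76)):
    x,e=two('top',p,'scene',q);print(n,x.round(1),'res',e.round(1),'planes',ray('top',*p,z).round(1),ray('scene',*q,z).round(1))
H=[(222,98),(397,112),(387,208),(213,193)]
h=np.array([ray('top',*t(*p),160) for p in H]);print('hop',h.round(1).tolist(),h.mean(0).round(1))
S=[(280,325),(200,208),(120,250),(200,377)]
h2=np.array([ray('scene',*s(*p),160) for p in S]);print('hopS',h2.round(1).tolist(),h2.mean(0).round(1))
T=[(483,118),(680,165),(648,302),(447,253)]
r=np.array([ray('top',*t(*p),42) for p in T]);print('tray',r.round(1).tolist(),r.mean(0).round(1))
for a in (h,r):
    u=(a[0]+a[3]-a[1]-a[2])[:2];v=(a[0]+a[1]-a[2]-a[3])[:2]
    print('axis y dir deg',np.degrees(np.arctan2(u[1],u[0])),'x dir',np.degrees(np.arctan2(v[1],v[0])),np.linalg.norm(u)/2,np.linalg.norm(v)/2)
# lip/handle edges
for n,a,b,z in(('lip',(50,118),(48,169),112),('hand',(760,217),(747,275),86)):
    d=ray('top',*t(*a),z)-ray('top',*t(*b),z);print(n,np.linalg.norm(d),np.degrees(np.arctan2(d[1],d[0])))
```

```text
handle [ 510.1 -252.4   78.7] res 0.5 planes [ 509.5 -251.1   86. ] [ 512.3 -247.2   86. ]
lip [593.4 282.  103.8] res 1.5 planes [592.6 279.2 112. ] [594.8 284.9 112. ]
plunger [354.7 294.   70.3] res 2.0 planes [355.9 291.6  76. ] [356.  296.3  76. ]
hop [[614.7, 143.2, 160.0], [602.4, 17.2, 160.0], [532.8, 25.2, 160.0], [545.6, 149.7, 160.0]] [573.9  83.8 160. ]
hopS [[546.8, 157.4, 160.0], [534.1, 26.5, 160.0], [613.1, 19.8, 160.0], [627.4, 156.4, 160.0]] [580.4  90.  160. ]
tray [[620.3, -48.3, 42.0], [580.0, -204.0, 42.0], [471.3, -175.3, 42.0], [512.5, -17.8, 42.0]] [ 546.  -111.4   42. ]
axis y dir deg 84.29390451642637 x dir -5.956602977339405 125.86243056709523 69.7120041840781
axis y dir deg 75.40024659766685 x dir -15.265231345784885 161.81853903308124 112.17885387155192
lip 38.80704314907097 -1.533961436149581
hand 45.70050945619154 -14.614257171420302
```

```bash
cat >> h.py <<'E'
def inc(X,Y,Z,psi):
    o=sensors.get_obs();p=o["tool_pos"];y=o["tcp_rot"][2];c,s=np.cos(y),np.sin(y);d=np.array([X,Y,Z])-p
    return dict(t=round(o["time"],2),inc=[round(v,1) for v in (d[0]*c+d[1]*s,d[0]*s-d[1]*c,-d[2],(np.degrees(y)-psi+180)%360-180)])
E
python3 - <<'E'
from h import *
print(inc(430,100,240,115)); print(inc(510.5,-249.5,160,75))
t=lambda x,y:(140+x/3.8,120+y/3.8); s=lambda x,y:(190+x/3.8,140+y/3.8)
F=np.array([(235,20),(397,32),(375,292),(212,280)]).mean(0);G=np.array([(263,188),(337,288),(140,393),(72,290)]).mean(0)
print('frame',ray('top',*t(*F),152),ray('scene',*s(*G),152),two('top',t(*F),'scene',s(*G)))
print('balls',two('top',t(313,167),'scene',s(210,328)))
E
```

```text
{'t': 0.1, 'inc': [np.float64(-358.3), np.float64(-266.6), np.float64(-13.8), np.float64(42.3)]}
{'t': 0.1, 'inc': [np.float64(-567.3), np.float64(-558.0), np.float64(66.2), np.float64(82.3)]}
frame [572.77255729  84.50660584 152.        ] [576.34168881  89.23419036 152.        ] (array([574.0576417 ,  85.36816137, 143.67911469]), np.float64(0.29890865952341267))
balls (array([574.30617773,  87.34322264,  76.14060139]), np.float64(5.506026996133763))
```

>>> arm_command(increments=[0, -358, -267, -14, 42, 0, -358, -267, -14, 42, 0, -358, -267, -14, 42, 0, -358, -267, -14, 42, 0, -358, -267, -14, 42, 0, -358, -267, -14, 42, 0, -358, -267, -14, 42, 0, -567, -558, 66, 82, 0, -567, -558, 66, 82, 0, -567, -558, 66, 82, 0, -567, -558, 66, 82, 0, -567, -558, 66, 82, 0, -567, -558, 66, 82, 0, -567, -558, 66, 82, 0, -567, -558, 66, 82, 0, -567, -558, 66, 82])

```text
time: 2.1
tool_pos: [510.4, -247.8, 161.1]
tcp_rot: [3.141, -0.0, 1.316]
contact_force: [-0.1, 0.5, 0.5]
grip_width: 92.0
```

Run:
```python
from h import *
print(inc(510.5,-249.5,52,75)); a=snap('scene','s1');b=snap('top','t1')
x,y=proj('scene',(510,-250,90));x,y=int(x),int(y)
c=a[max(0,y-90):y+90,max(0,x-100):x+100]
x,y=proj('top',(510,-250,90));x,y=int(x),int(y)
d=b[max(0,y-90):y+90,max(0,x-100):x+100]
h=min(c.shape[0],d.shape[0]);cv2.imwrite('pics/g1.png',cv2.resize(np.hstack([c[:h],d[:h]]),None,fx=2,fy=2))
```

```text
{'t': 2.1, 'inc': [np.float64(-1.6), np.float64(0.5), np.float64(109.1), np.float64(0.4)]}
```

View pics/g1.png

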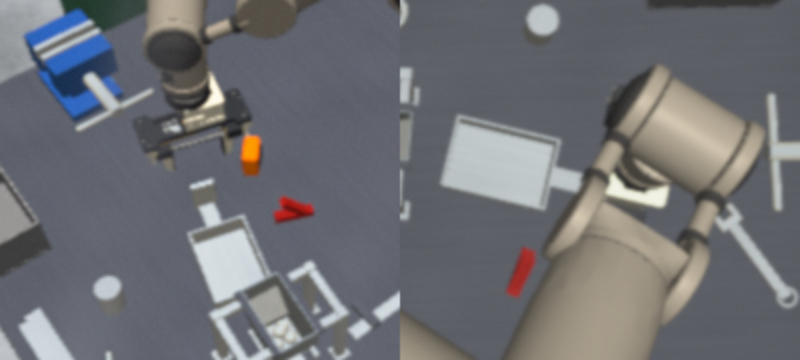

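The jaws sit squarely above the handle (scene crop (203,190)), with the long gripper body across the tray axis. The tape measure at (250,155) is clear. I'll descend and grip.

>>> arm_command(increments=[0, -2, 0, 50, 0, 0, -2, 0, 85, 0, 0, -2, 0, 110, 0, 0, -2, 0, 110, 0, 1, -2, 0, 110, 0, 1, -2, 0, 110, 0, 1, -2, 0, 110, 0, 1, -2, 0, 110, 0, 1, -2, 0, 110, 0, 1, -2, 0, 110, 0, 1, -2, 0, 110, 0])

```text
time: 3.58
tool_pos: [510.0, -251.0, 50.8]
tcp_rot: [3.141, -0.0, 1.315]
contact_force: [-0.6, 0.1, 2.2]
grip_width: 43.4
```

>>> arm_command(increments=[1, 11, 9, 0, -3, 1, 22, 17, 0, -6, 1, 32, 25, 0, -9, 1, 32, 25, 0, -9, 1, 50, 23, 0, -9, 1, 70, 20, 0, -9, 1, 90, 17, 0, -9, 1, 110, 14, 0, -9, 1, 130, 11, 0, -9, 1, 150, 8, 0, -9, 1, 170, 5, 0, -9, 1, 185, 2, 0, -9, 1, 195, 1, 0, -9, 1, 200, 0, 0, -9, 1, 200, 0, 0, -9, 1, 200, 0, 0, -9])

```text
time: 5.58
tool_pos: [560.7, -56.9, 50.6]
tcp_rot: [3.142, -0.001, 1.471]
contact_force: [1.3, 2.4, 1.9]
grip_width: 43.8
```

Run:
```python
from h import *
a=snap('scene','s2');b=snap('top','t2')
c=a[120:300,160:360];x,y=map(int,proj('top',(560,20,80)));d=b[y-90:y+90,x-100:x+100]
cv2.imwrite('pics/g2.png',cv2.resize(np.hstack([c,d]),None,fx=2,fy=2))
```

```text
(no output)
```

View pics/g2.png

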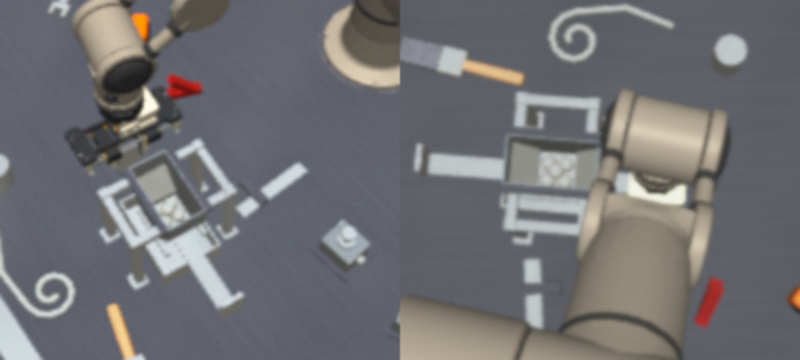

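The tray is under the hopper: its far end shows at scene crop (180,260), beside the gate strip. I'll release it and go over to the gate lip.

>>> arm_command(increments=[0, 0, 0, 0, 0, 0, 0, 0, 0, 0, 0, 0, 0, 0, 0, 0, 0, 0, 0, 0, 0, 0, 0, -50, 0, 0, 0, 0, -110, 0, 0, 0, 0, -170, 0, 0, 0, 0, -190, 0, 0, 0, 0, -190, 0])

```text
time: 6.8
tool_pos: [561.3, -57.7, 242.4]
tcp_rot: [3.138, 0.0, 1.472]
contact_force: [-1.2, 0.7, -0.6]
grip_width: 92.0
```

Run:
```python
from h import *
o=sensors.get_obs();print(o['joint_positions'].round(2),o['grip_width'],inc(593.5,282,240,174.2))
```

```text
[-0.24  0.4   1.39  0.    1.35 -0.14] 91.9614688847421 {'t': 6.8, 'inc': [np.float64(341.2), np.float64(-1.5), np.float64(2.4), np.float64(-89.9)]}
```

Run:
```python
from h import *
print(two('top',(62.7,164.5),'scene',(333.4,318)))
```

```text
(array([567.56206353, 504.49460443, 176.16292112]), np.float64(3.2889400176860355))
```

>>> arm_command(increments=[0, 341, -1, 0, -90, 0, 341, -1, 0, -90, 0, 341, -1, 0, -90, 0, 341, -1, 0, -90, 0, 341, -1, 0, -90, 0, 341, -1, 0, -90, 0, 341, -1, 0, -90, 0, 341, -1, 0, -90, 0, 341, -1, 0, -90, 0, 341, -1, 0, -90, 0, 341, -1, 0, -90])

```text
time: 8.18
tool_pos: [593.1, 281.8, 239.5]
tcp_rot: [-3.141, -0.002, 3.041]
contact_force: [-0.0, 0.1, -0.1]
grip_width: 91.9
```

Run:
```python
from h import *
print(inc(593.5,282,78,174.2))
a=snap('scene','s3');b=snap('top','t3')
x,y=map(int,proj('scene',(580,240,100)));c=a[y-90:y+90,x-100:x+100];x,y=map(int,proj('top',(580,240,80)));d=b[y-90:y+90,x-100:x+100]
cv2.imwrite('pics/g3.png',cv2.resize(np.hstack([c,d]),None,fx=2,fy=2))
```

```text
{'t': 8.18, 'inc': [np.float64(-0.4), np.float64(0.3), np.float64(161.5), np.float64(0.0)]}
```

View pics/g3.png

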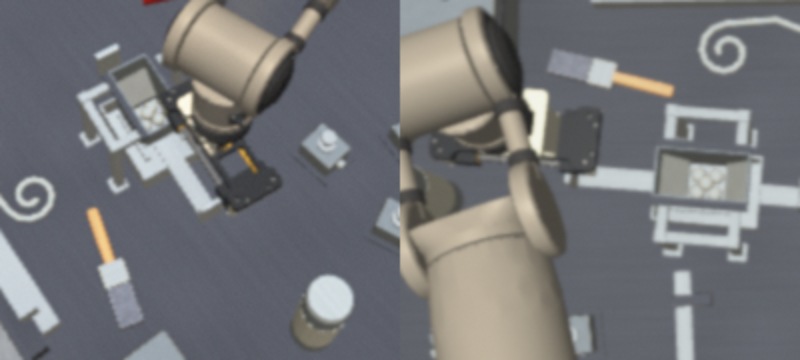

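The open jaws straddle the lip, and the spray can at scene crop (325,310) is clear. The balls are still in the hopper. I'll descend and grip the lip.

>>> arm_command(increments=[0, 0, 0, 55, 0, 0, 0, 0, 110, 0, 0, 0, 0, 145, 0, 0, 0, 0, 160, 0, 0, 0, 0, 160, 0, 1, 0, 0, 160, 0, 1, 0, 0, 160, 0, 1, 0, 0, 160, 0, 1, 0, 0, 160, 0, 1, 0, 0, 160, 0, 1, 0, 0, 160, 0, 1, 0, 0, 160, 0, 1, 0, 0, 160, 0, 1, 0, 0, 160, 0])

```text
time: 10.02
tool_pos: [593.3, 281.9, 80.7]
tcp_rot: [-3.142, -0.0, 3.043]
contact_force: [1.2, -0.4, -0.1]
grip_width: 8.0
```

>>> arm_command(increments=[1, 0, 15, 0, 0, 1, 0, 30, 0, 0, 1, 0, 42, 0, 0, 1, 0, 52, 0, 0, 1, 0, 58, 0, 0, 1, 0, 60, 0, 0, 1, 0, 60, 0, 0])

```text
time: 10.9
tool_pos: [599.0, 340.8, 80.7]
tcp_rot: [-3.14, -0.001, 3.042]
contact_force: [-3.6, -5.9, 2.1]
grip_width: 7.7
```

>>> arm_command(increments=[1, 0, 2, 0, 0, 1, 0, 4, 0, 0, 1, 0, 6, 0, 0, 1, 0, 6, 0, 0])

```text
time: 11.4
tool_pos: [599.0, 340.8, 80.6]
tcp_rot: [-3.13, -0.004, 3.041]
contact_force: [-7.8, -26.1, 8.2]
grip_width: 8.5
```

Run:
```python
from h import *
print(sensors.get_obs()['contact_force'])
a=snap('scene','s4');b=snap('top','t4')
x,y=map(int,proj('scene',(580,120,100)));c=a[y-60:y+60,x-66:x+66];x,y=map(int,proj('top',(580,120,80)));d=b[y-60:y+60,x-66:x+66]
cv2.imwrite('pics/g4.png',cv2.resize(np.hstack([c,d]),None,fx=3,fy=3,interpolation=cv2.INTER_CUBIC))
```

```text
[ -7.79031722 -26.10845947   8.21326126]
```

View pics/g4.png

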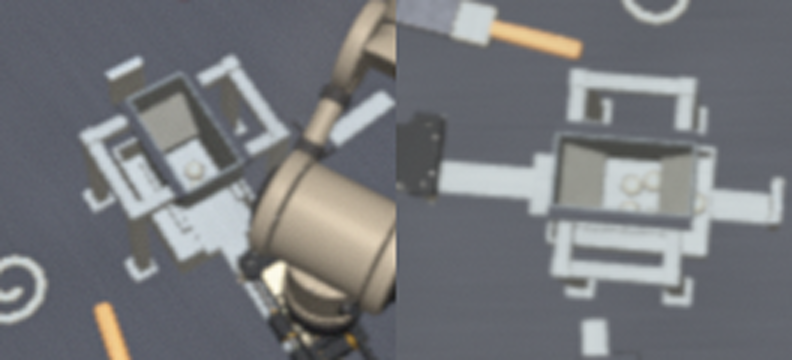

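The gate reached its open stop (26 N, no further travel). The top crop shows the gate bottom clear and all five balls in the tray, four below the outlet near (640,195) and one at (700,205). I'll push the gate shut.

>>> arm_command(increments=[1, 0, -6, 0, 0, 1, 0, -20, 0, 0, 1, 0, -36, 0, 0, 1, 0, -50, 0, 0, 1, 0, -60, 0, 0, 1, 0, -66, 0, 0, 1, 0, -70, 0, 0, 1, 0, -72, 0, 0, 1, 0, -72, 0, 0])

```text
time: 12.62
tool_pos: [592.8, 276.0, 80.7]
tcp_rot: [-3.142, 0.0, 3.043]
contact_force: [-0.8, 1.3, -0.9]
grip_width: 7.7
```

>>> arm_command(increments=[1, 0, -2, 0, 0, 1, 0, -4, 0, 0, 1, 0, -5, 0, 0, 1, 0, -5, 0, 0])

```text
time: 13.12
tool_pos: [592.8, 275.9, 80.8]
tcp_rot: [3.134, 0.003, 3.044]
contact_force: [3.3, 19.6, -5.3]
grip_width: 7.9
```

>>> arm_command(increments=[1, 0, 4, 0, 0, 0, 0, 4, 0, 0, 0, 0, 4, 0, 0, 0, 0, 4, 0, 0, 0, 0, 4, 0, 0, 0, 0, 4, -40, 0, 0, 0, 4, -90, 0, 0, 0, 4, -120, 0, 0, 0, 4, -120, 0])

```text
time: 14.25
tool_pos: [593.9, 275.3, 203.8]
tcp_rot: [3.139, 0.006, 3.042]
contact_force: [0.5, 0.5, -0.5]
grip_width: 83.6
```

Run:
```python
from h import *
print(inc(355.5,294,130,150))
b=snap('top','t5');c=b[100:270,120:350];print(c.shape)
a=snap('scene','s5');d=a[130:300,190:390]
cv2.imwrite('pics/g5.png',cv2.resize(np.hstack([c,d]),None,fx=1.85,fy=1.85,interpolation=cv2.INTER_CUBIC))
```

```text
{'t': 14.25, 'inc': [np.float64(239.1), np.float64(-5.0), np.float64(73.8), np.float64(24.3)]}
(170, 230, 3)
```

View pics/g5.png

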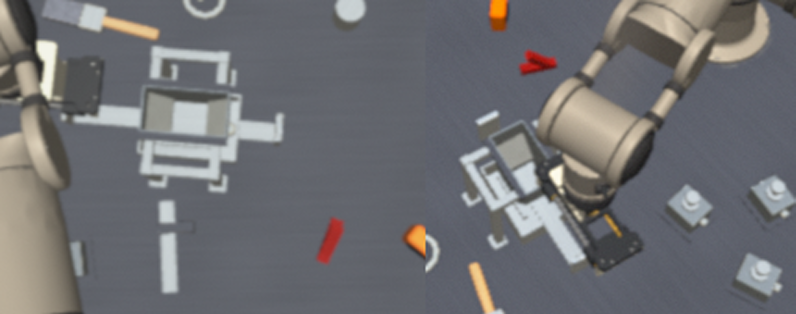

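The hopper is empty and the gate is shut again. Next is the press on the rightmost counter, with the fingers shut.

>>> arm_command(increments=[1, 60, -1, 0, 10, 1, 120, -2, 0, 20, 1, 180, -4, 0, 24, 1, 239, -5, 40, 24, 1, 239, -5, 74, 24, 1, 239, -5, 74, 24, 1, 239, -5, 74, 24, 1, 239, -5, 74, 24, 1, 239, -5, 74, 24, 1, 239, -5, 74, 24])

```text
time: 15.6
tool_pos: [354.7, 293.7, 127.1]
tcp_rot: [3.141, 0.0, 2.623]
contact_force: [-0.8, -0.6, 0.3]
grip_width: 1.2
```

Run:
```python
from h import *
print(inc(355.5,294,80,150))
a=snap('scene','s6');b=snap('top','t6')
x,y=map(int,proj('scene',(355,294,90)));c=a[y-50:y+50,x-66:x+66]
x,y=map(int,proj('top',(355,294,80)));d=b[y-50:y+50,x-66:x+66]
cv2.imwrite('pics/g6.png',cv2.resize(np.hstack([c,d]),None,fx=3,fy=3,interpolation=cv2.INTER_CUBIC))
```

```text
{'t': 15.6, 'inc': [np.float64(-0.5), np.float64(0.7), np.float64(47.1), np.float64(0.3)]}
```

View pics/g6.png

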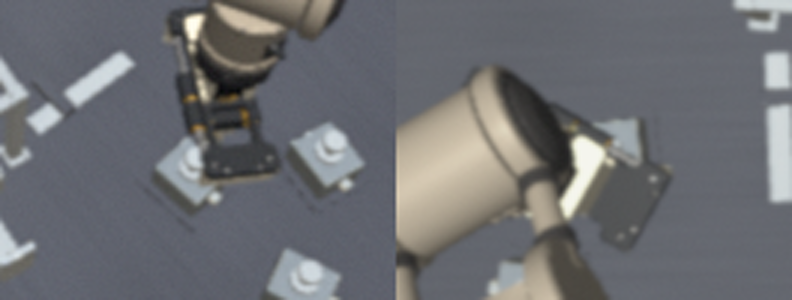

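>>> arm_command(increments=[1, 0, 0, 30, 0, 1, 0, 0, 44, 0, 1, 0, 0, 50, 0, 1, 0, 0, 54, 0, 1, 0, 0, 58, 0, 1, 0, 0, 60, 0, 1, 0, 0, 61, 0, 1, 0, 0, 61, 0])

```text
time: 16.7
tool_pos: [354.3, 293.6, 66.2]
tcp_rot: [3.141, 0.0, 2.624]
contact_force: [-4.1, -2.3, 6.6]
grip_width: 0.3
```

>>> arm_command(increments=[1, 0, 0, 1, 0, 1, 0, 0, 2, 0, 1, 0, 0, 3, 0, 1, 0, 0, 3, 0])

```text
time: 17.2
tool_pos: [354.5, 293.8, 65.7]
tcp_rot: [3.14, 0.001, 2.624]
contact_force: [-10.6, -7.2, 34.5]
grip_width: 0.4
```

It stops hard at 65.7 mm with 34 N, so the plunger is at its stop. I'll lift off and move away to check.

>>> arm_command(increments=[1, 0, 0, -5, 0, 1, 0, 0, -20, 0, 1, 0, 0, -60, 0, 1, 0, 0, -110, 0, 1, -40, 60, -150, 0, 1, -70, 110, -160, 0, 1, -70, 140, -160, 0, 1, -70, 140, -160, 0, 1, -70, 140, -160, 0])

```text
time: 18.32
tool_pos: [483.8, 380.2, 222.1]
tcp_rot: [-3.14, -0.001, 2.624]
contact_force: [-0.6, 0.0, -0.2]
grip_width: 0.4
```

Run:
```python
from h import *
o=sensors.get_obs();print(o['time'],o['tool_pos'].round(),o['contact_force'].round(1))
a=snap('scene','s7');b=snap('top','t7')
c=b[115:265,140:350];d=a[140:290,190:360]
cv2.imwrite('pics/g7.png',cv2.resize(np.hstack([c,d]),None,fx=2.1,fy=2.1,interpolation=cv2.INTER_CUBIC))
i=cv2.imread('pics/t0.png');D=cv2.absdiff(i,b).max(2);print('changed px',(D>40).sum())
```

```text
18.325 [484. 380. 222.] [-0.6  0.  -0.2]
changed px 22480
```

View pics/g7.png

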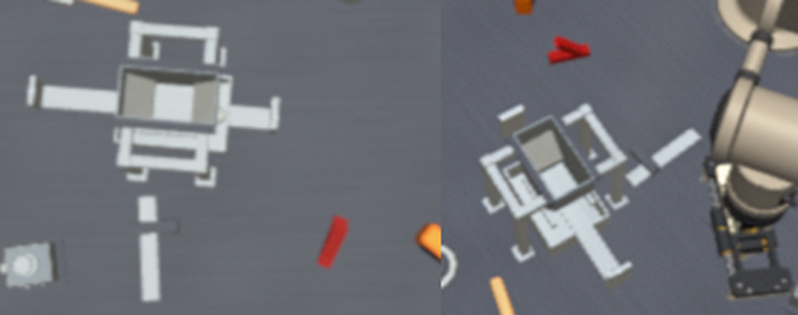

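The lip is back at its shut place at crop (34,92). The plunger head at (24,265) sits where it did at the start. The handle is at (276,113), and the magnet, square and tape haven't moved. One numeric check, then I hand in.

Run:
```python
from h import *
a=cv2.imread('pics/t0.png').astype(int);b=cv2.imread('pics/t7.png').astype(int)
print('plunger patch diff',abs(a-b)[232:252,142:166].max())
h=ray('top',140+276/2.1,115+113/2.1,86);l=ray('top',140+34/2.1,115+92/2.1,112);u=np.array([.101,.995])
print('handle',h.round(1),'tray',(h[:2]+145*u).round(1),'lip',l.round(1),'hopper from lip',(l[:2]-190*u).round(1))
ticket.close_job()
```

```text
plunger patch diff 4
handle [559.1 -58.5  86. ] tray [573.7  85.8] lip [589.1 270.5 112. ] hopper from lip [569.9  81.5]
the job is handed in; nothing more can be done
```

I brought the tray under the hopper, opened the gate to its stop, pushed it shut and pressed the rightmost counter once. The job is handed in at about 18 s of the 58 s. It reports no verdict, so whether it passed is unconfirmed.

- **Tray:** the last picture puts its centre at about (574, 86) mm. The hopper origin measured about (575, 87) from two views at the start and (570, 82) from the shut lip in the last top view. Both fit the ±24 mm and ±48 mm limits.
- **Gate and balls:** the gate met its open stop at 26 N and its shut stop at 20 N, with about 65 mm of travel between. With the gate open I counted five balls in the tray area. The last picture shows the hopper empty, but the hopper hides most of the tray, so I did not recount them there.
- **Counter:** the plunger met a hard stop at 65.7 mm with 34 N. Its image patch afterwards matches the start (largest difference 4 grey levels), so it is back up.
- **Bystanders:** the square, magnet and tape measure look unmoved in the last picture. I did not measure the others at the end, but nothing came into contact with them that I could see.
- **Disagreements:** the two cameras differ by 3–6 mm, mostly in y. The two-view heights came out 6–8 mm below the text for handle, lip and plunger, so I used the text's heights for those.

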